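Slide the thin china cover over the edge and lay it on the mug

ROBOT

A 6-joint arm with a two-finger parallel gripper is mounted at the origin on the work surface. World frame = base frame: x ahead of the robot, y to its left, z up, the work surface at z = 0. Lengths are in mm, angles in rad, forces in N, time in s.
With the tool pointing down it reaches from about 375 to 975 mm from the base axis. Payload 3.8 kg.
Tool frame: the origin (TCP) lies between the finger pads; the fingertips stand 19 mm ahead of it and the grasp point (between the pads) is the TCP (manip.tip_reach is the z of the fingertips in the tool frame, in mm); z points along the fingers, y is the line along which they close (so a half turn about z gives the same grasp; the last joint's range is limited). The gripper opens to 85 mm and grips with 20 to 120 N. Pads are 22 mm wide; open, the fingers measure 114 mm over their backs; the gripper's body (76 mm by 85 mm) begins 54 mm behind the grasp point. The pads swing forward as they close: fully open they stand 13 mm farther back than shut.
Start: joints at [1.093, 0.264, 1.604, -0, 1.274, -0.037], TCP at [287.995, 610.473, 250.28] pointing down, gripper open.
Joint ranges: [-2.63, 2.63], [-0.94, 2.18], [0.31, 2.57], [-1.31, 4.45], [0, 2.66], [-2.55, 2.55]. Speed limits (rad/s): [2.57, 2.57, 3.14, 3.14, 3.14, 3.14].

INTERFACE

Orientations are given as a rotation vector (axis times angle).
In Python, from rig import manip gives the robot as it stands.
- The arm moves only by the tool arm_command, never from a script. Its argument "series" is a list of rows, each an object with "angular": the turn, a rotation vector about the world's x, y, z in rad, a list of three; "xyz": the shift along the world's x, y, z in cm, a list of three; "grip": the closure, from 0 (fully open) to 1 (shut). In form: [{"angular": [ax, ay, az], "xyz": [dx, dy, dz], "grip": grip}, ...]. A call has 1 to 8 rows; each row is the pose to reach, as a shift and turn from the pose commanded when the call began; what a row does not reach only later rows make up. A row lasts 1/12 s, in which the tool goes at most 41.7 mm and 7.16 degrees, less where a joint would pass 70% of its speed; a pose out of reach is approached as far as the arm can. A call with a gripper value outside its range is refused whole. The fingers move at their own pace and stop on an object; "grip_force" is the grip in N (left out, the last holds). Time passes only in rows, so rows that repeat a pose let the fingers close. It gives the time, the measured TCP pose, the force, the opening and the grip force at its end, in the units of the state.
- manip.observe(): the state, without advancing time (a new reading comes with each control period).
- manip.snapshot(name): name is "scene" or "top" or "wrist"; returns (picture, depth): 384x512x3 uint8, red, green, blue; 384x512 float32, mm along the optical axis (not along the pixel's ray), 0 where there is no reading.
- manip.calibration(name): a dict with "K" (3x3 intrinsics, pixels), "R" (3x3) and "t" (3): a world point X has camera coordinates R X + t. Camera axes: x right, y down, z forward; pixel columns grow to the right and rows downward; lengths in mm; the calibration is good to about 2 mm. A picture is of the moment at which its call begins: read the wrist's pose just before it. calibration takes no time and is no camera call; for the wrist camera it gives the pose at the moment of the call.
- manip.hand_in(): hands the job in; it is judged then, once.
The state is a dict: "time": time; "joint_positions": joint angles; "joint_velocities": joint speeds; "tau": joint torques, N m; "eef_pos": TCP position; "eef_rot": TCP orientation; "wrist_force": force on the tool from outside, world axes, zero at the start; "wrist_torque": the same for the moment, N m; "finger_gap": finger opening in mm; "gripper_force": force on a finger pad.
Only numpy, scipy, OpenCV 4.12 (cv2) and the standard library are available. Lean on these libraries where they do the work, as an engineer would, in place of code of your own. Each camera call takes 0.05 s, during which the arm holds its last target. There are 200 camera calls.

TASK

Cover the brown mug against flies: press gently on the thin white china cover that lies flat in its low wooden stand and slide it out of the open side until most of its tab sticks out over the edge, still lying flat, then grip it by the tab, lift it, and lay it down gently, flat and fully covering the mouth of the mug, which stays standing where it is. The china is thin: never press hard on it, never let it fall, and leave the other loose things on the counter where they are.

Things in the scene. Friction and masses are not known exactly. Their poses are not given: they have to be found in the camera images.
- stand: Low wooden stand, fixed, on small screw feet of differing height (its origin is 0 to 8 mm up): block 172 (x) x 140 (y) x 50 mm with a shallow bay on top (floor at z = 50, x -86 to +76, 112 wide), open at its -x side, rims to z = 58 at the +x end (10 wide) and along both y sides (14 wide). Origin: centre of the block's underside. Its open -x side looks roughly towards the robot.
- stand_edge (a point): Middle of the open edge of the bay floor, at (-86, 0, 50) mm in the stand's frame; same axes as the stand. Beyond it (-x) there is only the counter, 50 to 58 mm below.
- cover: Loose thin white china cover, 3 mm thick, about 85 g: a square 100 x 100 with a flat tab 40 wide (y), 45 long on the middle of its -x side. Origin: centre of the underside of the square, z up. At the start it lies flat in the bay, tab to the open edge, 1 to 6 mm from the rear rim: too tight to push from behind, too thin to pick up. It breaks at over 15 N on the stand or 20 N on the mug.
- cover_tab (a point): End of the cover's tab, at (-95, 0, 1.5) mm in the cover's frame; at the start 11 to 16 mm inside the open edge. The glazed underside is slippery on the wood (friction about 0.35), the matt top grips better (about 0.5): pressed from above with shut fingertips at 4 to 8 N and dragged, it slides along. Contact is hard: a millimetre more adds 5 to 15 N.
- mug: Loose brown glazed mug, outer radius 38 at the rim, 90 high, upright and empty, about 0.4 kg; one handle on its own +y side, reaching about 35 beyond the wall, below the rim. It is the only vessel with a handle. Origin: centre of its underside.
- mug_rim (a point): Centre of the mug's mouth, at the height of the rim (90 above the counter).
- canister: Bystander: closed round stainless sugar canister with a screw lid, diameter 96, 131 high, loose. Origin: centre of its underside. It and the mug stand on either hand of the stand, in either order.
- dipper: Bystander: wooden honey dipper lying flat, 150 long along its x, 22 thick. Origin: under the middle.
- bowl: Bystander: white bowl, diameter 110, 50 high, loose. Origin: centre of its underside. Behind the stand is a fixed white spice carousel, diameter 170, 163 high.
- tumbler: Bystander: steel tumbler without a handle, diameter 62, 95 high, loose. Origin: centre of its underside.
- teaspoon: Bystander: small steel spoon with a wooden handle lying flat, 140 long along its x. Origin: under the middle.
Things that resemble listed ones, but are neither listed nor needed, are in the scene too. What is meant by the cover is not orange or purple, and is the smaller of those in its own colour.

How it is judged:
By the outcome, as a careful person would: the job done as asked, in the order asked, and still so for the second after the job is handed in, with the robot touching nothing.
It also fails if it takes over 67 s, if anything falls off the work surface, if the arm or the gripper's body presses on something with over 40 N, if the wrist force passes 120 N, or if a joint passes its speed limit or range.

## Working session

There is one attempt and no reset: what is moved stays moved. The work goes in short steps, Python scripts to look and compute and a tool call to move; the robot and the scene stay as the last step left them, time stands still between calls to the robot, and variables do not carry over. Pictures are saved under pics/ and viewed, at most 10 in all, crops included, and the job is handed in when it is done.

Besides the shell and the picture viewer there is one more tool, called in YAML: its name, and indented under it one key for each argument. arm_command: Moves the arm, as the interface text tells. Its arguments: {"type":"object","properties":{"series":{"type":"array","items":{"type":"object","properties":{"angular":{"type":"array","items":{"type":"number"}},"xyz":{"type":"array","items":{"type":"number"}},"grip":{"type":"number"}}}},"grip_force":{"type":"number"}},"required":["series"]}

```bash
ls; mkdir -p pics
cat > h.py <<'E'
import numpy as np, cv2
from rig import manip
def snap(n):
    c=manip.calibration(n); p,d=manip.snapshot(n); return p,d,c
def cloud(d,c):
    K,R,t=[np.array(c[k],float) for k in("K","R","t")]
    v,u=np.mgrid[:d.shape[0],:d.shape[1]]
    r=np.stack([(u-K[0,2])/K[0,0],(v-K[1,2])/K[1,1],np.ones(d.shape)],-1)*d[...,None]
    return (r-t)@R
def ray(uv,z,c):
    K,R,t=[np.array(c[k],float) for k in("K","R","t")]
    o=-R.T@t; uv=np.atleast_2d(uv).astype(float)
    w=(np.c_[uv,np.ones(len(uv))]@np.linalg.inv(K).T)@R
    return o+w*((z-o[2])/w[:,2])[:,None]
E
python3 - <<'E'
from h import *
print(manip.observe())
for n in("top","scene"):
    p,d,c=snap(n); np.savez(n+"0.npz",p=p,d=d,**c); cv2.imwrite(f"pics/{n}0.png",cv2.resize(p[...,::-1],(768,576)))
    print(n,(-np.array(c["R"]).T@np.array(c["t"])).round(), np.array(c["R"]).round(2).tolist(), c["K"][0][0])
E
```

```text
pics
{'time': 0.0, 'joint_positions': array([ 1.09310660e+00,  2.64791709e-01,  1.60540930e+00, -1.88583710e-05,
        1.27371700e+00, -3.69158959e-02]), 'joint_velocities': array([ 0.00011488,  0.00036891,  0.00136744, -0.00041537, -0.00054208,
        0.00196717]), 'tau': array([-3.59966807e-04, -5.15117812e+01, -3.67305386e+01, -4.81179086e-05,
        1.30140755e-02, -1.56828509e-05]), 'eef_pos': array([287.67085793, 609.84414298, 248.91695549]), 'eef_rot': array([-0.68664028, -3.06504631,  0.00353897]), 'wrist_force': array([ 0.03495827, -0.13961979,  0.51722646]), 'wrist_torque': array([-0.01109777,  0.00496863,  0.00472729]), 'gripper_force': 0.0, 'finger_gap': 85.3057091863876}
top [ 377.  -89. 1016.] [[0.03, -1.0, 0.01], [-1.0, -0.03, -0.09], [0.09, -0.01, -1.0]] 358.99046659413807
scene [1039.  106.  947.] [[-0.28, 0.96, -0.01], [0.78, 0.23, -0.58], [-0.56, -0.17, -0.81]] 362.2944305793125
```

View pics/top0.png

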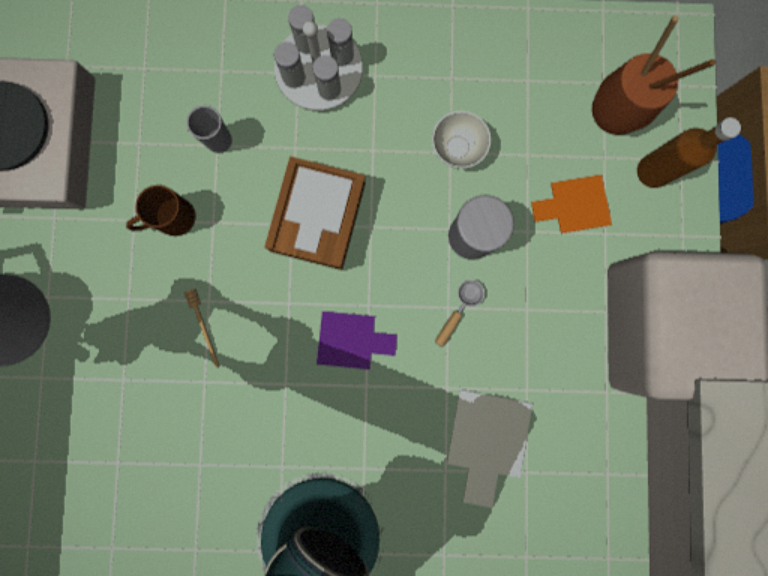

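View pics/scene0.png

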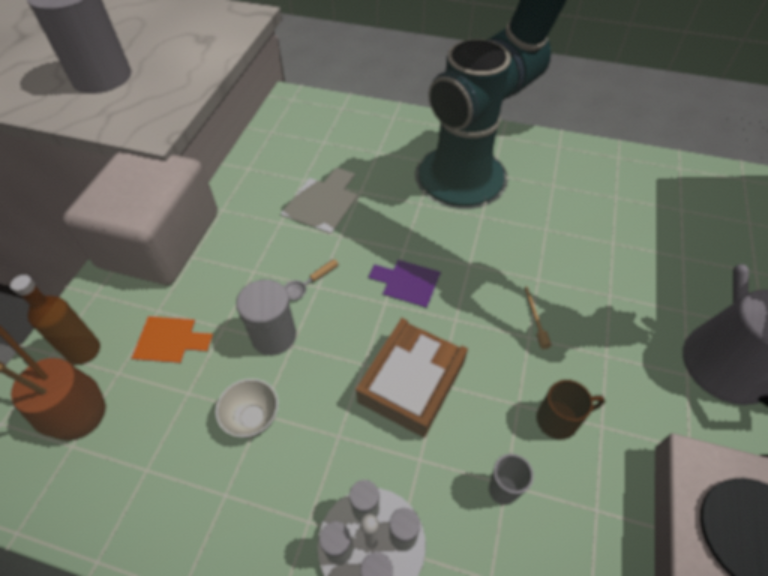

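The top view (768x576) shows these candidates for the cover: white in the stand at (318,205), a larger white one on the counter at (490,450), orange at (580,204) and purple at (355,340). The smaller white one, lying in the stand, fits. The mug is the brown vessel with a handle at (163,210); the tumbler at (208,128) has none.

```bash
cat > m.py <<'E'
from h import *
def big(m):
    n,l,s,_=cv2.connectedComponentsWithStats(m.astype(np.uint8)); return l==1+np.argmax(s[1:,4])
for n in("top","scene"):
    z=np.load(n+"0.npz"); p,d=z["p"],z["d"]; c={k:z[k] for k in"KRt"}
    P=cloud(d,c); hsv=cv2.cvtColor(p,cv2.COLOR_RGB2HSV).astype(int)
    reg=(np.hypot(P[...,0]-590,P[...,1]-25)<160)
    print(n,"counter z",np.median(P[(hsv[...,0]>50)&(hsv[...,0]<75)&(hsv[...,1]>40)&(d>0)][:,2]).round(2))
    m=big((hsv[...,1]<40)&(hsv[...,2]>140)&reg&(P[...,2]>40)&(P[...,2]<75))
    zc=np.median(P[m][:,2]); print("cover px",m.sum(),"z",zc.round(2), P[m].mean(0).round(1))
    cn=max(cv2.findContours(m.astype(np.uint8),0,1)[0],key=len)[:,0]
    W=ray(cn,zc,c)[:,:2].astype(np.float32); 
    r=cv2.minAreaRect(W);print("cover rect",r, cv2.approxPolyDP(W.reshape(-1,1,2),6,True)[:,0].round(1).tolist())
    # wooden stand
    w=big((hsv[...,0]<20)&(hsv[...,1]>90)&reg&(P[...,2]>40)&(P[...,2]<75))
    print("rim z",np.percentile(P[w][:,2],[5,25,50,75,95]).round(1))
    zr=np.percentile(P[w][:,2],70); u=(w&(P[...,2]>zr-4))
    r=cv2.minAreaRect(P[u][:,:2].astype(np.float32));print("rim rect",r)
    # mug
    g=(hsv[...,0]<20)&(hsv[...,1]>90)&(np.hypot(P[...,0]-575,P[...,1]-225)<90)&(P[...,2]>20)
    q=P[g&(P[...,2]>85)];print("mug top",len(q),np.median(q[:,2]),q[:,:2].min(0),q[:,:2].max(0))
    ell=cv2.minEnclosingCircle(q[:,:2].astype(np.float32));print(ell)
    for nm,x in(("all",P[g]),):print(nm,x.min(0).round(),x.max(0).round())
    o=(P[...,2]>30)&(np.abs(P[...,0]-600)<250)
    ys=np.argwhere(m).mean(0).astype(int)
    if n=="top":
        cv2.imwrite("pics/crop.png",cv2.resize(p[90:190,70:260,::-1],(760,400),interpolation=cv2.INTER_CUBIC))
E
python3 m.py
```

```text
top counter z -0.06
cover px 1581 z 60.52 [599.3  20.9  60.5]
cover rect ((588.4009399414062, 23.340194702148438), (98.8992919921875, 145.35018920898438), 77.2041244506836) [[669.2999877929688, 53.20000076293945], [572.2000122070312, 76.19999694824219], [564.7999877929688, 49.0], [521.0999755859375, 55.20000076293945], [514.0, 22.799999237060547], [557.7999877929688, 8.399999618530273], [553.2000122070312, -18.700000762939453], [644.5, -39.900001525878906]]
rim z [54.6 57.3 60.5 65.4 67.5]
rim rect ((589.3375854492188, 23.388710021972656), (139.72283935546875, 171.1778106689453), 77.13240051269531)
mug top 83 88.91976147885033 [546.81620179 257.02865433] [618.7472278  312.69794181]
((583.0803833007812, 292.1014099121094), 36.47745895385742)
all [547. 256.  20.] [619. 313.  95.]
scene counter z 0.28
cover px 1480 z 60.71 [602.9  22.5  60.7]
cover rect ((590.0529174804688, 24.720069885253906), (100.7266616821289, 144.9412384033203), 77.23429107666016) [[516.9000244140625, 29.899999618530273], [523.2000122070312, 19.799999237060547], [558.9000244140625, 11.699999809265137], [553.5999755859375, -15.600000381469727], [650.7000122070312, -35.400001525878906], [669.2000122070312, 51.29999923706055], [577.9000244140625, 78.19999694824219], [567.0, 50.599998474121094], [525.5999755859375, 57.900001525878906]]
rim z [55.2 58.  64.  66.1 67.9]
rim rect ((591.7653198242188, 25.10625457763672), (139.5743865966797, 172.41558837890625), 77.38622283935547)
mug top 71 89.68516768197908 [552.13998581 259.83610201] [624.97751101 310.76339605]
((587.8963623046875, 295.55645751953125), 37.082237243652344)
all [551. 260.  24.] [625. 311.  93.]
```

View pics/crop.png

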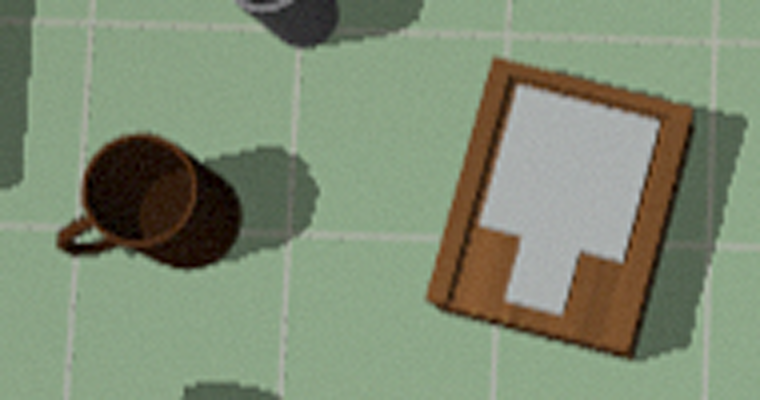

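The crop shows the cover in the stand with its tab at the open, robot-facing side (tab end about (535,308)), and the mug with its handle at the lower left (75,235). Next I'll check the tilt, the tall obstacles and the handle direction.

```bash
cat >> m.py <<'E'
    A=np.c_[P[m][:,:2]-[590,24],np.ones(m.sum())]; print(n,"plane (mrad,z)",np.linalg.lstsq(A,P[m][:,2],rcond=None)[0]*[1000,1000,1])
    for x in range(200,800,100):
        print(x,[(y,int(P[(abs(P[...,0]-x)<50)&(abs(P[...,1]-y)<50)&(d>0)][:,2].max(initial=0))) for y in range(-200,700,100)])
    h=(hsv[...,0]<20)&(hsv[...,1]>70)&(P[...,2]>15)&(P[...,2]<85)&(np.hypot(P[...,0]-585,P[...,1]-294)>42)&(np.hypot(P[...,0]-585,P[...,1]-294)<85)
    if h.any(): print("handle",h.sum(),P[h].mean(0).round(),P[h].min(0).round(),P[h].max(0).round())
E
python3 m.py | grep -E "plane|\[\(|handle"
```

```text
top plane (mrad,z) [-1.01968652 -1.66560452 60.46563061]
200 [(-200, 7), (-100, 5), (0, 7), (100, 5), (200, 6), (300, 5), (400, 5), (500, 5), (600, 5)]
300 [(-200, 8), (-100, 7), (0, 7), (100, 4), (200, 12), (300, 5), (400, 6), (500, 104), (600, 72)]
400 [(-200, 23), (-100, 8), (0, 9), (100, 6), (200, 26), (300, 25), (400, 6), (500, 116), (600, 87)]
500 [(-200, 133), (-100, 5), (0, 70), (100, 68), (200, 5), (300, 94), (400, 61), (500, 5), (600, 65)]
600 [(-200, 135), (-100, 69), (0, 68), (100, 69), (200, 5), (300, 93), (400, 70), (500, 92), (600, 94)]
700 [(-200, 53), (-100, 68), (0, 69), (100, 68), (200, 98), (300, 95), (400, 5), (500, 97), (600, 97)]
handle 62 [556. 344.  55.] [548. 330.  22.] [566. 356.  81.]
scene plane (mrad,z) [ 5.12362838  1.27354758 60.60410805]
200 [(-200, 8), (-100, 5), (0, 4), (100, 6), (200, 6), (300, 5), (400, 5), (500, 5), (600, 5)]
300 [(-200, 5), (-100, 8), (0, 8), (100, 6), (200, 12), (300, 7), (400, 5), (500, 180), (600, 179)]
400 [(-200, 23), (-100, 7), (0, 8), (100, 6), (200, 24), (300, 24), (400, 5), (500, 175), (600, 186)]
500 [(-200, 135), (-100, 5), (0, 69), (100, 68), (200, 9), (300, 90), (400, 6), (500, 26), (600, 122)]
600 [(-200, 133), (-100, 70), (0, 69), (100, 70), (200, 8), (300, 93), (400, 75), (500, 91), (600, 96)]
700 [(-200, 53), (-100, 67), (0, 70), (100, 69), (200, 98), (300, 97), (400, 8), (500, 97), (600, 97)]
handle 27 [562. 345.  69.] [555. 334.  31.] [568. 354.  82.]
```

arm_command:
  series:
    - {"xyz":[0,0,4],"angular":[0,0,0],"grip":1}
    - {"xyz":[15,-29,4],"angular":[0,0,0.1],"grip":1}
    - {"xyz":[15,-29,4],"angular":[0,0,0.1],"grip":1}
    - {"xyz":[15,-29,4],"angular":[0,0,0.1],"grip":1}
    - {"xyz":[15,-29,4],"angular":[0,0,0.1],"grip":1}
    - {"xyz":[15,-29,4],"angular":[0,0,0.1],"grip":1}
    - {"xyz":[15,-29,4],"angular":[0,0,0.1],"grip":1}
    - {"xyz":[15,-29,4],"angular":[0,0,0.1],"grip":1}
  grip_force: 40

```text
time: 0.77
eef_pos: [422.2, 349.4, 289.8]
eef_rot: [-0.532, -3.096, 0.001]
wrist_force: [1.5, -1.0, 0.7]
finger_gap: 0.4
gripper_force: 0.0
```

arm_command:
  series:
    - {"xyz":[16.3,-30,-8],"angular":[0,0,0.117],"grip":1}
    - {"xyz":[16.3,-30,-8],"angular":[0,0,0.117],"grip":1}
    - {"xyz":[16.3,-30,-8],"angular":[0,0,0.117],"grip":1}
    - {"xyz":[16.3,-30,-8],"angular":[0,0,0.117],"grip":1}
    - {"xyz":[16.3,-30,-8],"angular":[0,0,0.117],"grip":1}
    - {"xyz":[16.3,-30,-8],"angular":[0,0,0.117],"grip":1}
    - {"xyz":[16.3,-30,-8],"angular":[0,0,0.117],"grip":1}
    - {"xyz":[16.3,-30,-8],"angular":[0,0,0.117],"grip":1}

```text
time: 1.43
eef_pos: [576.4, 65.7, 213.8]
eef_rot: [-0.351, -3.121, -0.0]
wrist_force: [0.6, 0.4, 0.6]
finger_gap: -0.1
gripper_force: 0.0
```

arm_command:
  series:
    - {"xyz":[0,0,0],"angular":[0,0,0],"grip":1}
    - {"xyz":[0,0,0],"angular":[0,0,0],"grip":1}
    - {"xyz":[0,0,0],"angular":[0,0,0],"grip":1}
    - {"xyz":[0,0,0],"angular":[0,0,0],"grip":1}

```text
time: 1.77
eef_pos: [575.7, 68.7, 214.7]
eef_rot: [-0.349, -3.122, -0.001]
wrist_force: [-0.0, 0.2, 0.3]
finger_gap: 0.1
gripper_force: 0.0
```

arm_command:
  series:
    - {"xyz":[2.5,-4.8,-3],"angular":[0,0,0],"grip":1}
    - {"xyz":[2.5,-4.8,-8],"angular":[0,0,0],"grip":1}
    - {"xyz":[2.5,-4.8,-12],"angular":[0,0,0],"grip":1}
    - {"xyz":[2.5,-4.8,-12.5],"angular":[0,0,0],"grip":1}
    - {"xyz":[2.5,-4.8,-12.5],"angular":[0,0,0],"grip":1}
    - {"xyz":[2.5,-4.8,-12.5],"angular":[0,0,0],"grip":1}
    - {"xyz":[2.5,-4.8,-12.5],"angular":[0,0,0],"grip":1}

```text
time: 2.35
eef_pos: [602.5, 20.9, 91.8]
eef_rot: [0.348, 3.119, 0.001]
wrist_force: [-0.2, -0.1, 0.1]
finger_gap: 0.1
gripper_force: 0.0
```

arm_command:
  series:
    - {"xyz":[0,0,-0.1],"angular":[0,0,0],"grip":1}
    - {"xyz":[0,0,-0.2],"angular":[0,0,0],"grip":1}
    - {"xyz":[0,0,-0.3],"angular":[0,0,0],"grip":1}
    - {"xyz":[0,0,-0.4],"angular":[0,0,0],"grip":1}
    - {"xyz":[0,0,-0.5],"angular":[0,0,0],"grip":1}
    - {"xyz":[0,0,-0.5],"angular":[0,0,0],"grip":1}
    - {"xyz":[0,0,-0.5],"angular":[0,0,0],"grip":1}

```text
time: 2.93
eef_pos: [601.0, 19.6, 84.5]
eef_rot: [-0.351, -3.122, 0.0]
wrist_force: [0.1, -1.1, 0.1]
finger_gap: 0.0
gripper_force: 0.0
```

arm_command:
  series:
    - {"xyz":[0,0,-0.05],"angular":[0,0,0],"grip":1}
    - {"xyz":[0,0,-0.1],"angular":[0,0,0],"grip":1}
    - {"xyz":[0,0,-0.15],"angular":[0,0,0],"grip":1}
    - {"xyz":[0,0,-0.15],"angular":[0,0,0],"grip":1}

```text
time: 3.27
eef_pos: [601.0, 19.6, 82.9]
eef_rot: [-0.351, -3.122, 0.0]
wrist_force: [-0.5, -0.2, 0.5]
finger_gap: -0.1
gripper_force: 0.0
```

arm_command:
  series:
    - {"xyz":[0,0,-0.03],"angular":[0,0,0],"grip":1}
    - {"xyz":[0,0,-0.06],"angular":[0,0,0],"grip":1}
    - {"xyz":[0,0,-0.06],"angular":[0,0,0],"grip":1}

```text
time: 3.52
eef_pos: [601.1, 19.7, 82.4]
eef_rot: [-0.351, -3.122, 0.0]
wrist_force: [0.6, 0.9, 0.3]
finger_gap: -0.1
gripper_force: 0.0
```

arm_command:
  series:
    - {"xyz":[0,0,-0.03],"angular":[0,0,0],"grip":1}
    - {"xyz":[0,0,-0.05],"angular":[0,0,0],"grip":1}
    - {"xyz":[0,0,-0.05],"angular":[0,0,0],"grip":1}

```text
time: 3.77
eef_pos: [601.1, 19.7, 82.0]
eef_rot: [-0.351, -3.122, -0.0]
wrist_force: [-0.4, 0.4, 0.8]
finger_gap: -0.1
gripper_force: 0.0
```

arm_command:
  series:
    - {"xyz":[0,0,-0.02],"angular":[0,0,0],"grip":1}
    - {"xyz":[0,0,-0.04],"angular":[0,0,0],"grip":1}
    - {"xyz":[0,0,-0.04],"angular":[0,0,0],"grip":1}

```text
time: 4.02
eef_pos: [601.2, 19.7, 81.6]
eef_rot: [-0.351, -3.122, 0.0]
wrist_force: [0.3, 0.4, -0.5]
finger_gap: -0.1
gripper_force: 0.0
```

arm_command:
  series:
    - {"xyz":[0,0,-0.02],"angular":[0,0,0],"grip":1}
    - {"xyz":[0,0,-0.04],"angular":[0,0,0],"grip":1}
    - {"xyz":[0,0,-0.04],"angular":[0,0,0],"grip":1}

```text
time: 4.27
eef_pos: [601.2, 19.7, 81.2]
eef_rot: [0.351, 3.122, -0.0]
wrist_force: [0.2, -0.2, 0.1]
finger_gap: -0.1
gripper_force: 0.0
```

arm_command:
  series:
    - {"xyz":[0,0,-0.03],"angular":[0,0,0],"grip":1}
    - {"xyz":[0,0,-0.05],"angular":[0,0,0],"grip":1}
    - {"xyz":[0,0,-0.05],"angular":[0,0,0],"grip":1}

```text
time: 4.52
eef_pos: [601.1, 19.7, 80.6]
eef_rot: [-0.351, -3.122, -0.0]
wrist_force: [-0.1, -0.2, -0.2]
finger_gap: 0.4
gripper_force: 0.0
```

arm_command:
  series:
    - {"xyz":[0,0,-0.02],"angular":[0,0,0],"grip":1}
    - {"xyz":[0,0,-0.04],"angular":[0,0,0],"grip":1}
    - {"xyz":[0,0,-0.04],"angular":[0,0,0],"grip":1}

```text
time: 4.77
eef_pos: [601.1, 19.6, 80.3]
eef_rot: [-0.351, -3.122, 0.0]
wrist_force: [-0.4, 0.1, 0.6]
finger_gap: -0.1
gripper_force: 0.0
```

arm_command:
  series:
    - {"xyz":[0,0,-0.03],"angular":[0,0,0],"grip":1}
    - {"xyz":[0,0,-0.05],"angular":[0,0,0],"grip":1}
    - {"xyz":[0,0,-0.05],"angular":[0,0,0],"grip":1}

```text
time: 5.02
eef_pos: [601.1, 19.7, 79.8]
eef_rot: [-0.351, -3.122, 0.0]
wrist_force: [0.0, 0.1, -0.9]
finger_gap: 0.1
gripper_force: 0.0
```

arm_command:
  series:
    - {"xyz":[0,0,-0.02],"angular":[0,0,0],"grip":1}
    - {"xyz":[0,0,-0.04],"angular":[0,0,0],"grip":1}
    - {"xyz":[0,0,-0.04],"angular":[0,0,0],"grip":1}

```text
time: 5.27
eef_pos: [601.2, 19.7, 79.6]
eef_rot: [0.351, 3.122, -0.0]
wrist_force: [0.3, 0.6, 1.4]
finger_gap: -0.2
gripper_force: 0.6
```

Perhaps first contact (1.4 N). Finer from here.

arm_command:
  series:
    - {"xyz":[0,0,-0.02],"angular":[0,0,0],"grip":1}
    - {"xyz":[0,0,-0.03],"angular":[0,0,0],"grip":1}
    - {"xyz":[0,0,-0.03],"angular":[0,0,0],"grip":1}

```text
time: 5.52
eef_pos: [601.2, 19.6, 79.5]
eef_rot: [0.351, 3.122, -0.0]
wrist_force: [-2.8, 0.7, 4.9]
finger_gap: -0.3
gripper_force: 2.4
```

arm_command:
  series:
    - {"xyz":[0,0,-0.015],"angular":[0,0,0],"grip":1}
    - {"xyz":[-0.1,0.02,-0.015],"angular":[0,0,0],"grip":1}
    - {"xyz":[-0.3,0.07,-0.015],"angular":[0,0,0],"grip":1}
    - {"xyz":[-0.5,0.11,-0.015],"angular":[0,0,0],"grip":1}
    - {"xyz":[-0.7,0.16,-0.015],"angular":[0,0,0],"grip":1}

```text
time: 5.93
eef_pos: [595.0, 21.3, 79.5]
eef_rot: [0.351, 3.12, 0.0]
wrist_force: [2.6, -0.1, 5.1]
finger_gap: 0.2
gripper_force: 2.0
```

arm_command:
  series:
    - {"xyz":[-0.1,0.02,-0.015],"angular":[0,0,0],"grip":1}
    - {"xyz":[-0.3,0.07,-0.015],"angular":[0,0,0],"grip":1}
    - {"xyz":[-0.5,0.11,-0.015],"angular":[0,0,0],"grip":1}
    - {"xyz":[-0.7,0.16,-0.015],"angular":[0,0,0],"grip":1}
    - {"xyz":[-0.9,0.2,-0.015],"angular":[0,0,0],"grip":1}

```text
time: 6.35
eef_pos: [586.0, 23.3, 79.5]
eef_rot: [0.351, 3.12, 0.0]
wrist_force: [3.2, -0.0, 4.4]
finger_gap: -0.0
gripper_force: 2.6
```

```bash
cat > c.py <<'E'
from h import *
import sys
def big(m):
    n,l,s,_=cv2.connectedComponentsWithStats(m.astype(np.uint8)); return l==1+np.argmax(s[1:,4])
for n in sys.argv[1:]:
    p,d,c=snap(n); P=cloud(d,c); hsv=cv2.cvtColor(p,cv2.COLOR_RGB2HSV).astype(int)
    m=(hsv[...,1]<40)&(hsv[...,2]>120)&(np.hypot(P[...,0]-560,P[...,1]-25)<170)&(P[...,2]>45)&(P[...,2]<68)
    x=(P[m][:,:2]-[590.5,24.2])@np.array([[.975,.2215],[-.2215,.975]])
    print(n,m.sum(),"stand-frame x range",np.percentile(x[:,0],[.5,99.5]).round(1))
    s=(x[:,0]<np.percentile(x[:,0],.5)+30); print("tab y",np.percentile(x[s,1],[1,50,99]).round(1),"z tab",np.median(P[m][s][:,2]).round(1))
    cv2.imwrite(f"pics/{n}_{manip.observe()['time']:.1f}.png",cv2.resize(p[...,::-1],(768,576)))
o=manip.observe();print(o["time"],o["eef_pos"].round(1),o["wrist_force"].round(1))
E
python3 c.py scene top; ls pics
```

```text
scene 865 stand-frame x range [-84.7  56.7]
tab y [11.6 17.2 21.1] z tab 60.5
top 290 stand-frame x range [-45.1  54.4]
tab y [-50.6 -35.   47.4] z tab 60.2
6.45 [585.6  23.4  79.6] [1.9 0.1 6.1]
crop.png
scene0.png
scene_6.4.png
top0.png
top_6.5.png
```

arm_command:
  series:
    - {"xyz":[-0.2,0.04,-0.005],"angular":[0,0,0],"grip":1}
    - {"xyz":[-0.4,0.09,-0.01],"angular":[0,0,0],"grip":1}
    - {"xyz":[-0.6,0.14,-0.01],"angular":[0,0,0],"grip":1}
    - {"xyz":[-0.8,0.18,-0.01],"angular":[0,0,0],"grip":1}
    - {"xyz":[-1.0,0.23,-0.01],"angular":[0,0,0],"grip":1}

```text
time: 6.87
eef_pos: [576.1, 25.6, 79.5]
eef_rot: [0.35, 3.12, 0.0]
wrist_force: [2.1, 0.1, 5.6]
finger_gap: -0.3
gripper_force: 2.8
```

arm_command:
  series:
    - {"xyz":[-0.2,0.04,0],"angular":[0,0,0],"grip":1}
    - {"xyz":[-0.4,0.09,-0.005],"angular":[0,0,0],"grip":1}
    - {"xyz":[-0.6,0.14,-0.005],"angular":[0,0,0],"grip":1}
    - {"xyz":[-0.8,0.18,-0.005],"angular":[0,0,0],"grip":1}
    - {"xyz":[-1.0,0.23,-0.005],"angular":[0,0,0],"grip":1}

```text
time: 7.28
eef_pos: [566.2, 27.9, 79.5]
eef_rot: [0.35, 3.119, 0.0]
wrist_force: [2.6, -0.6, 6.1]
finger_gap: 0.4
gripper_force: 2.9
```

```bash
python3 c.py scene
```

```text
scene 848 stand-frame x range [-102.    36.2]
tab y [14.  17.9 21.6] z tab 61.8
7.3333 [565.8  27.9  79.5] [ 2.2 -0.5  6.9]
```

arm_command:
  series:
    - {"xyz":[-0.2,0.04,0],"angular":[0,0,0],"grip":1}
    - {"xyz":[-0.4,0.09,0],"angular":[0,0,0],"grip":1}
    - {"xyz":[-0.6,0.14,0],"angular":[0,0,0],"grip":1}
    - {"xyz":[-0.8,0.18,0],"angular":[0,0,0],"grip":1}
    - {"xyz":[-1.0,0.23,0],"angular":[0,0,0],"grip":1}
    - {"xyz":[-1.2,0.27,0],"angular":[0,0,0],"grip":1}
    - {"xyz":[-1.4,0.32,0],"angular":[0,0,0],"grip":1}
    - {"xyz":[-1.4,0.32,0.01],"angular":[0,0,0],"grip":1}

```text
time: 8.0
eef_pos: [551.8, 31.2, 79.5]
eef_rot: [0.351, 3.12, 0.0]
wrist_force: [2.8, -0.4, 5.9]
finger_gap: 0.1
gripper_force: 3.0
```

arm_command:
  series:
    - {"xyz":[0,0,0.2],"angular":[0,0,0],"grip":1}
    - {"xyz":[0,0,2],"angular":[0,0,0],"grip":1}
    - {"xyz":[0,0,5],"angular":[0,0,0],"grip":1}
    - {"xyz":[-3,1,9],"angular":[0,0,0],"grip":1}
    - {"xyz":[-7,1.5,10],"angular":[0,0,0],"grip":0.3}
    - {"xyz":[-11,2,11],"angular":[0,0,0],"grip":0.3}
    - {"xyz":[-12,2.5,12],"angular":[0,0,0],"grip":0.3}
    - {"xyz":[-12,2.5,12],"angular":[0,0,0],"grip":0.3}

```text
time: 8.67
eef_pos: [427.1, 56.8, 199.1]
eef_rot: [-0.349, -3.12, -0.0]
wrist_force: [0.7, 1.1, 0.3]
finger_gap: 47.8
gripper_force: 0.0
```

```bash
cat > c2.py <<'E'
from h import *
def big(m):
    n,l,s,_=cv2.connectedComponentsWithStats(m.astype(np.uint8)); return l==1+np.argmax(s[1:,4])
for n in("top","scene","wrist"):
    p,d,c=snap(n); P=cloud(d,c); hsv=cv2.cvtColor(p,cv2.COLOR_RGB2HSV).astype(int)
    m=(hsv[...,1]<40)&(hsv[...,2]>120)&(np.hypot(P[...,0]-550,P[...,1]-30)<130)&(P[...,2]>45)&(P[...,2]<75)
    if m.sum()<100: print(n,"none"); continue
    m=big(m); zc=np.median(P[m][:,2])
    cn=max(cv2.findContours(m.astype(np.uint8),0,1)[0],key=len)[:,0]
    r=cv2.minAreaRect(ray(cn,zc,c)[:,:2].astype(np.float32)); print(n,m.sum(),zc.round(1),[np.round(a,1) for a in r])
    cv2.imwrite(f"pics/{n}_{manip.observe()['time']:.1f}.png",cv2.resize(p[...,::-1],(768,576)))
o=manip.observe();print(o["time"],o["eef_pos"].round(1),o["eef_rot"].round(3),o["finger_gap"])
E
python3 c2.py; ls pics
```

```text
top 1498 60.5 [array([539.4,  34. ]), array([ 99.8, 143.9]), np.float64(77.4)]
scene 1395 60.6 [array([541.4,  36.5]), array([101.7, 144.6]), np.float64(77.1)]
wrist 6359 59.5 [array([526.4,  39.8]), array([100.9, 119.3]), np.float64(77.1)]
8.8167 [430.6  56.1 198.1] [-0.35  -3.121  0.   ] 59.600703874437116
crop.png
scene0.png
scene_6.4.png
scene_7.3.png
scene_8.8.png
top0.png
top_6.5.png
top_8.7.png
wrist_8.8.png
```

View pics/wrist_8.8.png

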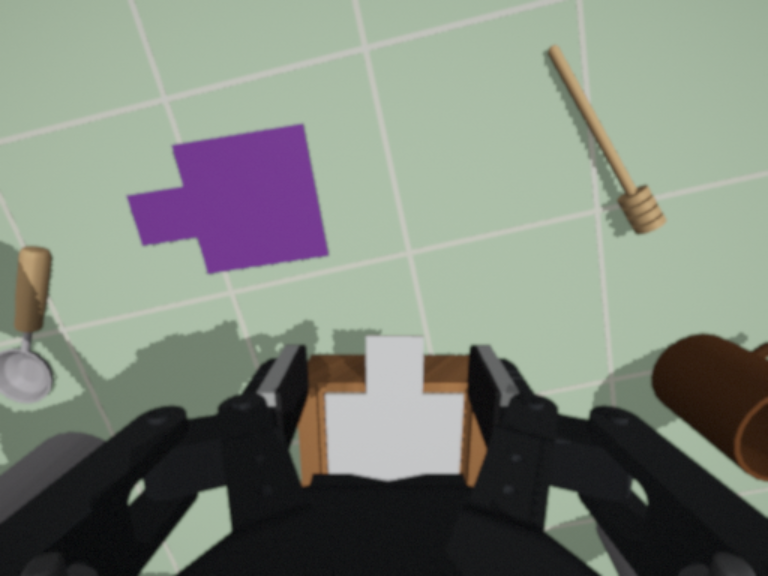

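The tab sticks out flat, centred between the fingers at (395,360). Measured overhang is about 38 mm.

arm_command:
  series:
    - {"xyz":[3,-0.4,-2],"angular":[0,0,0],"grip":0.3}
    - {"xyz":[5.6,-0.85,-4],"angular":[0,0,0],"grip":0.3}
    - {"xyz":[5.6,-0.85,-8],"angular":[0,0,0],"grip":0.3}
    - {"xyz":[5.6,-0.85,-10],"angular":[0,0,0],"grip":0.3}
    - {"xyz":[5.6,-0.85,-10],"angular":[0,0,0],"grip":0.3}
    - {"xyz":[5.6,-0.85,-10],"angular":[0,0,0],"grip":0.3}
    - {"xyz":[5.6,-0.85,-10],"angular":[0,0,0],"grip":0.3}

```text
time: 9.4
eef_pos: [488.0, 47.5, 99.1]
eef_rot: [0.351, 3.122, -0.0]
wrist_force: [-0.1, 0.3, -0.4]
finger_gap: 59.4
gripper_force: 0.0
```

Run:
```python
from h import *
p,d,c=snap("wrist");cv2.imwrite("pics/w2.png",cv2.resize(p[...,::-1],(768,576)))
o=manip.observe();print(o["time"],o["eef_pos"].round(1),o["eef_rot"].round(3),o["finger_gap"])
```

```text
9.45 [488.6  47.5 100.1] [3.51e-01 3.12e+00 1.00e-03] 60.02637168806587
```

View pics/w2.png

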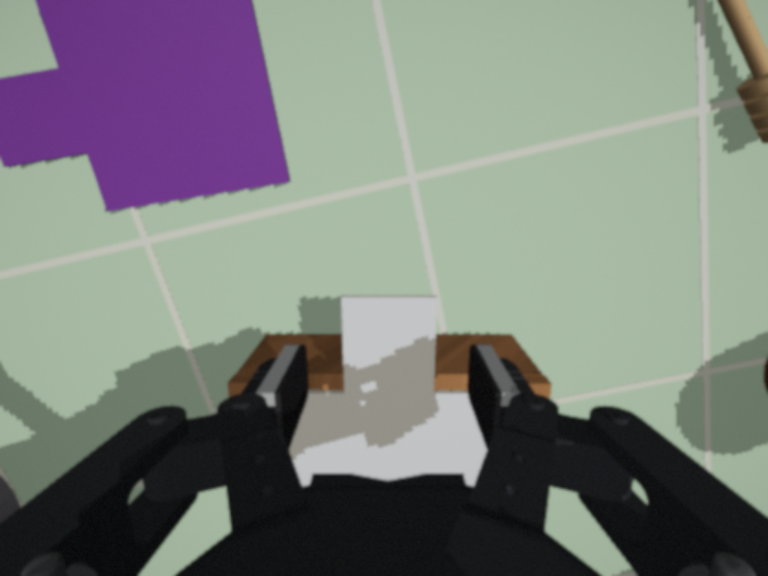

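The tab (342–437 px) is centred between the pads (about 300–475 px). Descend and grip.

arm_command:
  series:
    - {"xyz":[-0.2,0,-1.5],"angular":[0,0,0],"grip":0.3}
    - {"xyz":[-0.2,0,-3],"angular":[0,0,0],"grip":0.3}
    - {"xyz":[-0.2,0,-4.2],"angular":[0,0,0],"grip":0.3}
    - {"xyz":[-0.2,0,-4.2],"angular":[0,0,0],"grip":0.3}
    - {"xyz":[-0.2,0,-4.2],"angular":[0,0,0],"grip":0.3}

```text
time: 9.87
eef_pos: [486.0, 47.6, 58.0]
eef_rot: [0.351, 3.12, 0.0]
wrist_force: [0.0, 0.5, 0.3]
finger_gap: 59.9
gripper_force: 0.0
```

arm_command:
  series:
    - {"xyz":[0,0,0],"angular":[0,0,0],"grip":0.42}
    - {"xyz":[0,0,0],"angular":[0,0,0],"grip":0.5}
    - {"xyz":[0,0,0],"angular":[0,0,0],"grip":0.6}
    - {"xyz":[0,0,0],"angular":[0,0,0],"grip":0.7}
    - {"xyz":[0,0,0],"angular":[0,0,0],"grip":0.8}
    - {"xyz":[0,0,0],"angular":[0,0,0],"grip":1}
    - {"xyz":[0,0,0],"angular":[0,0,0],"grip":1}
    - {"xyz":[0,0,0],"angular":[0,0,0],"grip":1}
  grip_force: 50

```text
time: 10.53
eef_pos: [486.6, 47.7, 58.3]
eef_rot: [0.35, 3.119, 0.001]
wrist_force: [-1.6, 0.5, 7.0]
finger_gap: 38.6
gripper_force: 49.6
```

arm_command:
  series:
    - {"xyz":[0,0,0.03],"angular":[0,0,0],"grip":1}
    - {"xyz":[0,0,0.06],"angular":[0,0,0],"grip":1}
    - {"xyz":[0,0,0.1],"angular":[0,0,0],"grip":1}
    - {"xyz":[0,0,0.1],"angular":[0,0,0],"grip":1}

```text
time: 10.87
eef_pos: [486.2, 47.6, 58.5]
eef_rot: [0.351, 3.12, 0.001]
wrist_force: [1.6, 0.6, 4.2]
finger_gap: 38.4
gripper_force: 49.9
```

arm_command:
  series:
    - {"xyz":[0,0,0.05],"angular":[0,0,0],"grip":1}
    - {"xyz":[0,0,0.1],"angular":[0,0,0],"grip":1}
    - {"xyz":[0,0,0.15],"angular":[0,0,0],"grip":1}
    - {"xyz":[0,0,0.2],"angular":[0,0,0],"grip":1}
    - {"xyz":[0,0,0.3],"angular":[0,0,0],"grip":1}
    - {"xyz":[0,0,0.4],"angular":[0,0,0],"grip":1}
    - {"xyz":[0,0,0.4],"angular":[0,0,0],"grip":1}

```text
time: 11.45
eef_pos: [484.6, 47.5, 61.5]
eef_rot: [-0.351, -3.121, 0.0]
wrist_force: [0.2, -0.3, -0.7]
finger_gap: 38.4
gripper_force: 50.1
```

```bash
python3 c.py scene; python3 -c "
from rig import manip;o=manip.observe();print(o['wrist_force'],o['wrist_torque'])"; ls pics
```

```text
scene 1337 stand-frame x range [-121.6   20.1]
tab y [-24.9  -3.3  22.8] z tab 63.0
11.5 [484.7  47.6  61.5] [-0.7 -1.  -1.1]
[-0.65046055 -0.99571639 -1.12208211] [0.02190683 0.0423664  0.04594184]
crop.png
scene0.png
scene_11.5.png
scene_6.4.png
scene_7.3.png
scene_8.8.png
top0.png
top_6.5.png
top_8.7.png
w2.png
wrist_8.8.png
```

arm_command:
  series:
    - {"xyz":[0,0,0.5],"angular":[0,0,0],"grip":1}
    - {"xyz":[0,0,1.2],"angular":[0,0,0],"grip":1}
    - {"xyz":[0,0,2.2],"angular":[0,0,0],"grip":1}
    - {"xyz":[0,0,3.5],"angular":[0,0,0],"grip":1}
    - {"xyz":[0,0,5],"angular":[0,0,0],"grip":1}
    - {"xyz":[0,0,6.5],"angular":[0,0,0],"grip":1}
    - {"xyz":[0,0,7.5],"angular":[0,0,0],"grip":1}
    - {"xyz":[0,0,8],"angular":[0,0,0],"grip":1}

```text
time: 12.17
eef_pos: [486.6, 47.6, 144.5]
eef_rot: [0.35, 3.118, 0.001]
wrist_force: [0.7, -0.3, -0.1]
finger_gap: 38.4
gripper_force: 50.2
```

```bash
cat > c3.py <<'E'
from h import *
import sys
def big(m):
    n,l,s,_=cv2.connectedComponentsWithStats(m.astype(np.uint8)); return l==1+np.argmax(s[1:,4])
o=manip.observe(); e=o["eef_pos"]
for n in("scene","top"):
    p,d,c=snap(n); P=cloud(d,c); hsv=cv2.cvtColor(p,cv2.COLOR_RGB2HSV).astype(int)
    m=(hsv[...,1]<40)&(hsv[...,2]>110)&(np.hypot(P[...,0]-e[0],P[...,1]-e[1])<150)&(abs(P[...,2]-e[2])<25)
    m=big(m); Q=P[m]; f=np.linalg.lstsq(np.c_[Q[:,:2]-e[:2],np.ones(len(Q))],Q[:,2],rcond=None)[0]
    print(n,m.sum(),"slope",f[:2].round(3),"z at tcp",f[2].round(1),"z med",np.median(Q[:,2]).round(1))
    r=cv2.minAreaRect(Q[:,:2].astype(np.float32));print([np.round(a,1) for a in r], cv2.boxPoints(r).round(0).tolist())
    cv2.imwrite(f"pics/{n}_{manip.observe()['time']:.1f}.png",cv2.resize(p[...,::-1],(768,576)))
print(o["time"],e.round(1),o["eef_rot"].round(3),o["wrist_force"].round(1))
E
python3 c3.py
```

```text
scene 1515 slope [-0.005  0.003] z at tcp 146.4 z med 146.0
[array([541.6,  35.4]), array([100.5, 146.4]), np.float64(77.7)] [[459.0, 2.0], [602.0, -29.0], [624.0, 69.0], [481.0, 100.0]]
top 667 slope [-0.007 -0.004] z at tcp 146.1 z med 145.7
[array([558.8,  12.8]), array([ 66.4, 100.6]), np.float64(77.7)] [[503.0, -9.0], [601.0, -30.0], [615.0, 34.0], [517.0, 56.0]]
12.1667 [486.6  47.6 144.5] [3.500e-01 3.118e+00 1.000e-03] [ 0.7 -0.3 -0.1]
```

The cover is held flat (slope under 0.01). Carry it over the mug, turning by 0.44 rad so the tab stays clear of the handle.

arm_command:
  series:
    - {"xyz":[0.1,0.8,0],"angular":[0,0,0.01],"grip":1}
    - {"xyz":[0.3,2.3,0],"angular":[0,0,0.04],"grip":1}
    - {"xyz":[0.5,4.3,0],"angular":[0,0,0.08],"grip":1}
    - {"xyz":[0.8,6.5,0],"angular":[0,0,0.12],"grip":1}
    - {"xyz":[1,8.7,0],"angular":[0,0,0.16],"grip":1}
    - {"xyz":[1.2,10.9,0],"angular":[0,0,0.2],"grip":1}
    - {"xyz":[1.4,13,0],"angular":[0,0,0.24],"grip":1}
    - {"xyz":[1.6,15,0],"angular":[0,0,0.28],"grip":1}

```text
time: 12.93
eef_pos: [500.1, 199.0, 140.2]
eef_rot: [0.092, -3.138, 0.001]
wrist_force: [0.9, -0.4, -1.3]
finger_gap: 38.5
gripper_force: 50.2
```

arm_command:
  series:
    - {"xyz":[0.2,2,0],"angular":[0,0,0.04],"grip":1}
    - {"xyz":[0.4,4,0],"angular":[0,0,0.08],"grip":1}
    - {"xyz":[0.5,5.8,0],"angular":[0,0,0.12],"grip":1}
    - {"xyz":[0.6,7,0],"angular":[0,0,0.14],"grip":1}
    - {"xyz":[0.7,7.8,0],"angular":[0,0,0.16],"grip":1}
    - {"xyz":[0.7,8,0],"angular":[0,0,0.16],"grip":1}
    - {"xyz":[0.7,8,0],"angular":[0,0,0.16],"grip":1}
    - {"xyz":[0.7,8,0],"angular":[0,0,0.16],"grip":1}

```text
time: 13.6
eef_pos: [507.8, 276.9, 141.4]
eef_rot: [0.338, -3.122, 0.001]
wrist_force: [-0.4, -0.0, -1.2]
finger_gap: 38.2
gripper_force: 50.2
```

```bash
python3 c3.py; ls -t pics|head -2
```

```text
scene 1808 slope [-0.009 -0.003] z at tcp 143.5 z med 142.8
[array([564.2, 288.3]), array([144.9, 101.2]), np.float64(13.7)] [[482.0, 320.0], [506.0, 222.0], [647.0, 256.0], [623.0, 355.0]]
top 1269 slope [-0.012 -0.006] z at tcp 143.4 z med 142.3
[array([584.1, 292.4]), array([ 99.7, 101.1]), np.float64(11.6)] [[525.0, 332.0], [545.0, 233.0], [643.0, 253.0], [623.0, 352.0]]
13.6 [507.8 276.9 141.4] [ 3.380e-01 -3.122e+00  1.000e-03] [-0.4 -0.  -1.2]
top_13.7.png
scene_13.7.png
```

Centred over the mug within 2 mm in both views. Lower it.

arm_command:
  series:
    - {"xyz":[0.05,0.1,-0.5],"angular":[0,0,0],"grip":1}
    - {"xyz":[0.05,0.1,-1.2],"angular":[0,0,0],"grip":1}
    - {"xyz":[0.05,0.1,-2],"angular":[0,0,0],"grip":1}
    - {"xyz":[0.05,0.1,-2.8],"angular":[0,0,0],"grip":1}
    - {"xyz":[0.05,0.1,-3.5],"angular":[0,0,0],"grip":1}
    - {"xyz":[0.05,0.1,-4],"angular":[0,0,0],"grip":1}
    - {"xyz":[0.05,0.1,-4.3],"angular":[0,0,0],"grip":1}
    - {"xyz":[0.05,0.1,-4.3],"angular":[0,0,0],"grip":1}

```text
time: 14.37
eef_pos: [508.0, 278.3, 97.5]
eef_rot: [0.339, -3.121, 0.001]
wrist_force: [-0.6, -0.7, -0.1]
finger_gap: 38.4
gripper_force: 50.2
```

```bash
python3 c3.py
python3 - <<'E'
from h import *
p,d,c=snap("scene");cv2.imwrite("pics/near.png",cv2.resize(p[200:320,290:450,::-1],(800,600),interpolation=cv2.INTER_CUBIC))
E
```

```text
scene 1690 slope [-0.011 -0.004] z at tcp 99.6 z med 98.7
[array([561.9, 295.5]), array([145.9, 112.3]), np.float64(12.6)] [[478.0, 334.0], [503.0, 225.0], [645.0, 257.0], [621.0, 366.0]]
top 1157 slope [-0.013 -0.005] z at tcp 100.1 z med 98.9
[array([584.1, 294.4]), array([ 98.9, 101.4]), np.float64(12.0)] [[525.0, 334.0], [546.0, 234.0], [643.0, 255.0], [622.0, 354.0]]
14.3667 [508.  278.3  97.5] [ 3.390e-01 -3.121e+00  1.000e-03] [-0.6 -0.7 -0.1]
```

View pics/near.png

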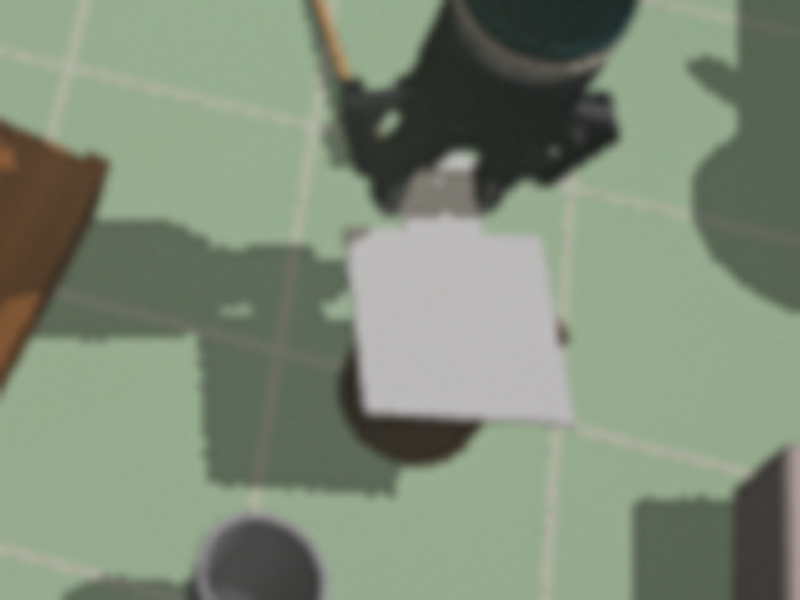

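The cover (450,320) sits over the mug, whose base shows below it, foreshortened, at (410,430). It's clear of the handle at (562,335). Now creep down.

arm_command:
  series:
    - {"xyz":[0,0,-0.1],"angular":[0,0,0],"grip":1}
    - {"xyz":[0,0,-0.2],"angular":[0,0,0],"grip":1}
    - {"xyz":[0,0,-0.3],"angular":[0,0,0],"grip":1}
    - {"xyz":[0,0,-0.35],"angular":[0,0,0],"grip":1}
    - {"xyz":[0,0,-0.35],"angular":[0,0,0],"grip":1}

```text
time: 14.93
eef_pos: [508.5, 278.5, 95.2]
eef_rot: [0.339, -3.123, 0.0]
wrist_force: [0.1, 0.4, -0.0]
finger_gap: 38.5
gripper_force: 50.2
```

arm_command:
  series:
    - {"xyz":[0,0,-0.03],"angular":[0,0,0],"grip":1}
    - {"xyz":[0,0,-0.06],"angular":[0,0,0],"grip":1}
    - {"xyz":[0,0,-0.06],"angular":[0,0,0],"grip":1}

```text
time: 15.18
eef_pos: [508.7, 278.6, 94.6]
eef_rot: [0.339, -3.123, 0.0]
wrist_force: [0.5, -0.1, -0.5]
finger_gap: 38.5
gripper_force: 50.2
```

arm_command:
  series:
    - {"xyz":[0,0,-0.03],"angular":[0,0,0],"grip":1}
    - {"xyz":[0,0,-0.06],"angular":[0,0,0],"grip":1}
    - {"xyz":[0,0,-0.06],"angular":[0,0,0],"grip":1}

```text
time: 15.43
eef_pos: [508.6, 278.5, 94.0]
eef_rot: [0.339, -3.123, 0.0]
wrist_force: [-0.7, -0.8, -1.4]
finger_gap: 38.2
gripper_force: 50.2
```

arm_command:
  series:
    - {"xyz":[0,0,-0.03],"angular":[0,0,0],"grip":1}
    - {"xyz":[0,0,-0.06],"angular":[0,0,0],"grip":1}
    - {"xyz":[0,0,-0.06],"angular":[0,0,0],"grip":1}

```text
time: 15.68
eef_pos: [508.6, 278.5, 93.4]
eef_rot: [0.339, -3.123, 0.0]
wrist_force: [0.8, -0.5, -1.1]
finger_gap: 38.4
gripper_force: 50.2
```

arm_command:
  series:
    - {"xyz":[0,0,-0.03],"angular":[0,0,0],"grip":1}
    - {"xyz":[0,0,-0.05],"angular":[0,0,0],"grip":1}
    - {"xyz":[0,0,-0.05],"angular":[0,0,0],"grip":1}

```text
time: 15.93
eef_pos: [508.6, 278.5, 92.9]
eef_rot: [0.339, -3.123, 0.0]
wrist_force: [-0.5, 0.8, -0.7]
finger_gap: 38.6
gripper_force: 50.2
```

```bash
python3 -c "
from h import *
for i in range(3):
  o=manip.observe();print(o['wrist_force'].round(2),o['wrist_torque'].round(3),o['eef_pos'][2]);manip.snapshot('top')"
```

```text
[-0.48  0.83 -0.73] [-0.003  0.046 -0.039] 92.8962425212087
[ 0.06  0.27 -0.31] [-0.072  0.062 -0.017] 92.9269903705498
[ 0.92 -0.91 -0.86] [-0.005  0.022 -0.025] 92.94355507563702
```

arm_command:
  series:
    - {"xyz":[0,0,-0.03],"angular":[0,0,0],"grip":1}
    - {"xyz":[0,0,-0.04],"angular":[0,0,0],"grip":1}
    - {"xyz":[0,0,-0.04],"angular":[0,0,0],"grip":1}

```text
time: 16.33
eef_pos: [508.6, 278.5, 92.5]
eef_rot: [0.339, -3.123, 0.0]
wrist_force: [1.0, -0.5, -0.7]
finger_gap: 38.3
gripper_force: 50.2
```

arm_command:
  series:
    - {"xyz":[0,0,-0.02],"angular":[0,0,0],"grip":1}
    - {"xyz":[0,0,-0.03],"angular":[0,0,0],"grip":1}
    - {"xyz":[0,0,-0.03],"angular":[0,0,0],"grip":1}

```text
time: 16.58
eef_pos: [508.7, 278.6, 92.3]
eef_rot: [-0.339, 3.123, 0.0]
wrist_force: [0.5, -0.2, 0.8]
finger_gap: 38.3
gripper_force: 50.2
```

arm_command:
  series:
    - {"xyz":[0,0,-0.02],"angular":[0,0,0],"grip":1}
    - {"xyz":[0,0,-0.04],"angular":[0,0,0],"grip":1}
    - {"xyz":[0,0,-0.04],"angular":[0,0,0],"grip":1}

```text
time: 16.83
eef_pos: [508.7, 278.6, 91.8]
eef_rot: [-0.339, 3.123, -0.0]
wrist_force: [-0.9, -0.3, -1.0]
finger_gap: 38.3
gripper_force: 50.3
```

arm_command:
  series:
    - {"xyz":[0,0,-0.02],"angular":[0,0,0],"grip":1}
    - {"xyz":[0,0,-0.04],"angular":[0,0,0],"grip":1}
    - {"xyz":[0,0,-0.04],"angular":[0,0,0],"grip":1}

```text
time: 17.08
eef_pos: [508.7, 278.6, 91.5]
eef_rot: [-0.339, 3.123, 0.0]
wrist_force: [-0.3, 0.4, 0.2]
finger_gap: 38.7
gripper_force: 50.3
```

```bash
python3 -c "
from h import *
for i in range(4):
  o=manip.observe();print(o['wrist_force'].round(2),o['wrist_torque'].round(3),o['eef_pos'][2]);manip.snapshot('top')"; python3 c3.py
```

```text
[-0.3   0.37  0.18] [0.009 0.016 0.032] 91.46636956167505
[ 0.05 -0.03 -0.37] [-0.044  0.044 -0.077] 91.49007973952068
[-0.38 -0.19 -0.3 ] [ 0.002 -0.006  0.057] 91.48877326317847
[-0.24  0.61 -0.71] [ 0.056  0.053 -0.061] 91.51532886461048
scene 1679 slope [ 0.001 -0.005] z at tcp 93.4 z med 93.5
[array([563.2, 294.8]), array([145.4, 109.6]), np.float64(12.9)] [[480.0, 332.0], [505.0, 225.0], [646.0, 258.0], [622.0, 365.0]]
top 1137 slope [-0.002 -0.004] z at tcp 93.2 z med 93.0
[array([584.2, 293.8]), array([100.6, 101. ]), np.float64(12.7)] [[524.0, 332.0], [546.0, 233.0], [644.0, 256.0], [622.0, 354.0]]
17.2833 [508.7 278.6  91.5] [-0.339  3.123  0.   ] [ 0.5  0.2 -0.1]
```

The slope has gone to zero with the top at 93 mm, so the cover is settling onto the rim.

arm_command:
  series:
    - {"xyz":[0,0,-0.02],"angular":[0,0,0],"grip":1}
    - {"xyz":[0,0,-0.03],"angular":[0,0,0],"grip":1}
    - {"xyz":[0,0,-0.03],"angular":[0,0,0],"grip":1}

```text
time: 17.63
eef_pos: [508.7, 278.6, 91.3]
eef_rot: [-0.339, 3.123, 0.0]
wrist_force: [-0.0, -1.0, 0.2]
finger_gap: 38.2
gripper_force: 50.3
```

arm_command:
  series:
    - {"xyz":[0,0,-0.02],"angular":[0,0,0],"grip":1}
    - {"xyz":[0,0,-0.03],"angular":[0,0,0],"grip":1}
    - {"xyz":[0,0,-0.03],"angular":[0,0,0],"grip":1}

```text
time: 17.88
eef_pos: [508.7, 278.6, 91.0]
eef_rot: [-0.339, 3.123, 0.0]
wrist_force: [-1.0, -0.6, 1.9]
finger_gap: 38.5
gripper_force: 50.4
```

Seated at about 2–3 N. Release gently.

arm_command:
  series:
    - {"xyz":[0,0,0],"angular":[0,0,0],"grip":1}
    - {"xyz":[0,0,0],"angular":[0,0,0],"grip":1}
    - {"xyz":[0,0,0],"angular":[0,0,0],"grip":1}
  grip_force: 20

```text
time: 18.13
eef_pos: [508.7, 278.6, 91.0]
eef_rot: [-0.339, 3.123, 0.0]
wrist_force: [-0.0, 0.6, 1.9]
finger_gap: 38.6
gripper_force: 50.4
```

arm_command:
  series:
    - {"xyz":[0,0,0],"angular":[0,0,0],"grip":0.52}
    - {"xyz":[0,0,0],"angular":[0,0,0],"grip":0.48}
    - {"xyz":[0,0,0],"angular":[0,0,0],"grip":0.42}
    - {"xyz":[0,0,0],"angular":[0,0,0],"grip":0.35}
    - {"xyz":[0,0,0],"angular":[0,0,0],"grip":0.3}
    - {"xyz":[0,0,0],"angular":[0,0,0],"grip":0.3}

```text
time: 18.63
eef_pos: [508.6, 278.6, 90.8]
eef_rot: [0.339, -3.123, 0.0]
wrist_force: [-0.5, 0.8, -1.0]
finger_gap: 59.9
gripper_force: 0.0
```

```bash
python3 c3.py
```

```text
scene 1709 slope [ 0.002 -0.004] z at tcp 93.3 z med 93.6
[array([563.2, 294.6]), array([145. , 109.8]), np.float64(12.6)] [[480.0, 332.0], [504.0, 225.0], [646.0, 257.0], [622.0, 364.0]]
top 1135 slope [0.001 0.   ] z at tcp 92.8 z med 92.9
[array([584.8, 293.8]), array([100. , 100.6]), np.float64(12.7)] [[525.0, 332.0], [547.0, 234.0], [645.0, 256.0], [623.0, 354.0]]
18.6333 [508.6 278.6  90.8] [ 0.339 -3.123  0.   ] [-0.5  0.8 -1. ]
```

Flat and free. Retreat straight up, then back, then take a last look.

arm_command:
  series:
    - {"xyz":[0,0,0.5],"angular":[0,0,0],"grip":0.3}
    - {"xyz":[0,0,2],"angular":[0,0,0],"grip":0.3}
    - {"xyz":[0,0,5],"angular":[0,0,0],"grip":0.3}
    - {"xyz":[-1,0,9],"angular":[0,0,0],"grip":0.3}
    - {"xyz":[-4,-2,12],"angular":[0,0,0],"grip":0.3}
    - {"xyz":[-6,-5,14],"angular":[0,0,0],"grip":0.3}
    - {"xyz":[-6,-8,14],"angular":[0,0,0],"grip":0.3}
    - {"xyz":[-6,-10,14],"angular":[0,0,0],"grip":0.3}

```text
time: 19.4
eef_pos: [448.5, 177.3, 234.0]
eef_rot: [-0.34, 3.118, 0.0]
wrist_force: [-0.2, -0.7, -0.8]
finger_gap: 59.6
gripper_force: 0.0
```

Run:
```python
from h import *
p,d,c=snap("scene");cv2.imwrite("pics/end.png",cv2.resize(p[...,::-1],(768,576)))
P=cloud(d,c);hsv=cv2.cvtColor(p,cv2.COLOR_RGB2HSV).astype(int)
m=(hsv[...,1]<40)&(hsv[...,2]>110)&(np.hypot(P[...,0]-570,P[...,1]-290)<120)&(P[...,2]>80)&(P[...,2]<105);Q=P[m]
print(m.sum(),np.median(Q[:,2]),np.linalg.lstsq(np.c_[Q[:,:2]-[585,294],np.ones(len(Q))],Q[:,2],rcond=None)[0].round(4),cv2.minAreaRect(Q[:,:2].astype(np.float32)))
```

```text
1729 93.47700064552554 [6.00000e-04 1.40000e-03 9.35089e+01] ((563.3884887695312, 290.08349609375), (147.60874938964844, 100.44096374511719), 12.757525444030762)
```

View pics/end.png

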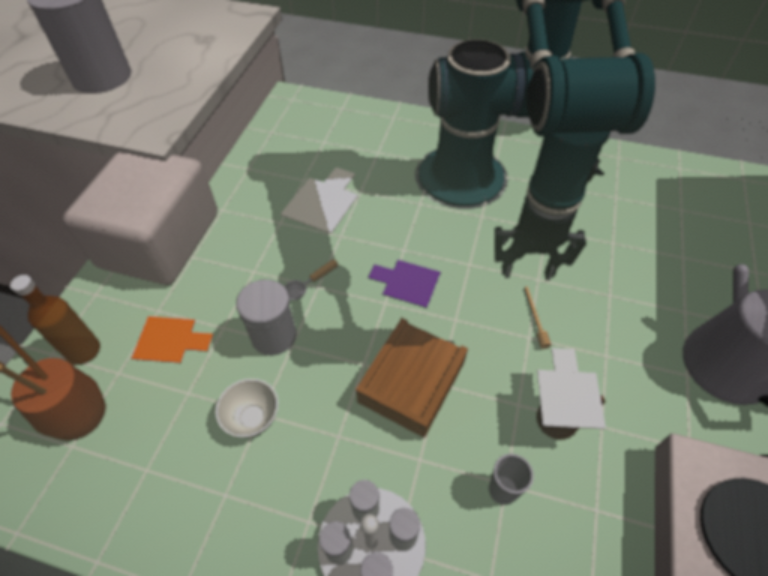

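The cover lies flat on the mug at (572,398), level and centred within 3 mm, and nothing else has moved. Handing in.

```bash
python3 -c "
from rig import manip;print(manip.hand_in())"
```

```text
the job is handed in; nothing more can be done
None
```

The white china cover lies flat on the brown mug, fully covering its mouth and centred to within about 3 mm. The mug and the other things are still in place, and the job was handed in at about 20 s.

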